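# Turn the reference plate over and show its coated face to the pyrometer

### The arm

A 7-joint arm with a two-finger parallel gripper is mounted at the origin on the work surface. World frame = base frame: x ahead of the robot, y to its left, z up, the work surface at z = 0. Lengths are in m, angles in rad, forces in N, time in s.
With the tool pointing down it reaches from about 0.425 to 0.875 m from the base axis. Payload 4.7 kg.
Tool frame: the origin (TCP) lies on the centre line of the jaws, within the pads' length; the fingertips stand ctrl.tcp_to_tips ahead of it and the grasp point (between the pads) lies 2 mm behind it (ctrl.tcp_to_tips is the distance from the TCP to the fingertips, in m); z points along the fingers, y is the line along which they close (so a half turn about z gives the same grasp; the last joint's range is limited). The gripper opens to 87 mm and grips with 3 to 60 N. Pads are 19 mm wide; open, the fingers measure 117 mm over their backs; the gripper's body (75 mm by 190 mm) begins 51 mm behind the grasp point.
Start: joints at [1.316, 0.321, -0.07, 1.45, 0.023, 1.371, -0.057], TCP at [0.173, -0.627, 0.24] pointing down, gripper open.
Joint ranges: [-2.86, 2.86], [-0.3, 2.09], [-1.38, 1.24], [0.06, 2.45], [-1.56, 4.7], [0.09, 2.05], [-2.69, 2.69]. Speed limits (rad/s): [2.57, 2.57, 3.14, 3.14, 3.14, 3.14, 3.14].

### API

Orientations are given as a rotation vector (axis times angle).
In Python, from bench import ctrl, optics, close_job gives the robot as it stands.
- The arm moves only by the shell command python3 -m inch 'ROWS' [OPENING] [FORCE]. ROWS is JSON, a list of rows, each a list of 2 entries, a list of its own where there are three numbers: the shift along the tool's x, y, z in mm, then the turn, a rotation vector about the tool's x, y, z in degrees. In form: [[[x, y, z], [ax, ay, az]], ...]. A call has exactly 10 rows; each row shifts and turns the commanded pose from where the row before left it, along the tool's axes as they then stand; what a row does not reach is not made up. A row lasts 1/10 s, in which the tool goes at most 50 mm and 8.59 degrees, less where a joint would pass 70% of its speed; a pose out of reach is approached as far as the arm can. A call is refused whole if a number of a shift passes 50 or a number of a turn 8.59, either way. A call with a gripper value outside its range is refused whole. OPENING is the closure, from 0 (fully open) to 1 (shut), set as the call begins (- or left out, the last holds). The fingers move at their own pace and stop on an object; FORCE is the grip in N (left out, the last holds). Time passes only in rows, so rows that do not move let the fingers close, or fill a call up. It gives the time, the measured TCP pose, the force and the opening at its end, in the units of the state.
- ctrl.get_state(): the state, without advancing time (a new reading comes with each control period).
- optics.get_image(name): name is "side" or "top" or "wrist"; returns a dict with "image" (384x512x3 uint8, red, green, blue), "fx", "fy", "cx", "cy" (pixels), "dist" ([k1, k2, p1, p2, k3] as OpenCV has them; the pictures are not rectified), "R" (3x3) and "t" (3): a world point X has camera coordinates R X + t; the wrist camera has in their place "hand_eye" (4x4, takes a point from camera to tool coordinates, whose origin is the TCP and whose axes are the flange's). Camera axes: x right, y down, z forward; pixel columns grow to the right and rows downward; lengths in m; the calibration is good to about 2 mm. A picture is of the moment at which its call begins: read the wrist's pose just before it. There is no depth.
- close_job(): hands the job in, once; it reports no verdict.
The state is a dict: "time": time; "joint_positions": joint angles; "qd": joint speeds; "joint_torque": joint torques, N m; "position": TCP position; "tool_rot": TCP orientation; "ft_force": force on the tool from outside, world axes, zero at the start; "torque": the same for the moment, N m; "grip_width": opening from 0.0 (shut) to 1.0 (fully open).
Only numpy, scipy, OpenCV 4.12 (cv2) and the standard library are available. Lean on these libraries where they do the work, as an engineer would, in place of code of your own. Each camera call takes 0.05 s, during which the arm holds its last target. There are 200 camera calls.

### The job

The aluminium reference plate lies coated face down on the turnover rest, one edge overhanging: tip it up and over so that it stands leaning on the rest's sloping backrest, and let go of it there. Then stand it upright on a long edge, fully down in the slot of the rail carriage and about centred, with its black-coated face towards the pyrometer, let go of it, and only then push the carriage fully home against the end stop. Do not drop the plate on the bench, and leave the ring, the screwdriver and the jar where they are.

Things in the scene. Friction and masses are not known exactly. Their poses are not given: they have to be found in the camera images.
- plate: Aluminium plate 110 x 140 x 12 mm (x, y, z), about 0.5 kg. Origin: centre of its coated face (matt black disc, 84 mm diameter), which looks along the plate's -z; the bare face (four small dots) is at z = +12 mm. Starts flat, coated face down, on the rest, axes about along the rest's; its +x edge 0 to 7 mm short of the backrest, its -x edge overhanging the shelf by about 40 mm.
- rest: Fixed turnover rest, its -x side turned to the right (world -y) and partly to the robot: yaw 0.8 to 1.5 rad. Origin on the bench. Shelf 140 mm wide (y), 12 mm thick, top at z = 60 mm, x = -25 to 62 mm, on a pedestal (x = 7 to 53 mm) and foot plate (x = -35 to 75 mm, 8 mm high). See backrest.
- backrest (a point): Middle of the foot of the backrest, where it meets the shelf (x = 45 mm of the rest, 60 mm up). The panel, 120 mm wide, 6 mm thick, 65 mm up its slope, leans 20 degrees past vertical to +x. A plate tipped over about its +x edge leans on it, bare face to the panel, coated face to the rest's -x side and a little up, about 45 mm of plate above the panel.
- slot (a point): Centre of the carriage's slot floor, 32 mm above the bench. The slot runs along this frame's x, 110 mm long, open at both ends, 14 mm wide (y), 24 mm deep, then 45 degree lead-ins widen it to about 30 mm at 32 mm above its floor. Carriage block 58 mm wide (y). The pyrometer is on the -y side.
- tab (a point): Middle of the push face of the carriage's upright tab, 55 mm above the bench. The face looks along this frame's +y, is 50 mm wide (x), from 25 to 73 mm above the bench; the tab is 6 mm thick, its face 83 mm to the +y side of the slot. Push it along -y.
- lens (a point): Centre of the front of the pyrometer (steel cylinder of 52 mm diameter along y, its axis 87 mm above the bench, fixed to the rail), which looks along this frame's +y at the slot. The middle of a plate standing in the slot on a long edge is level with it.
- carriage (a joint): Slide of the carriage along its rail towards the pyrometer, in m: starts at 0 to 0.03, 0.10 is fully home at the end stop (stiff: about 3 N to move).
- ring: Bystander: aluminium ring 90 mm outside diameter, 16 mm high; origin under its centre.
- driver: Bystander: screwdriver 180 mm long lying along its x; origin under its middle.
- jar: Bystander: closed jar 60 mm diameter, 70 mm high; origin under its centre.

How it is judged:
By the outcome, as a careful person would: the job done as asked, in the order asked, and still so for the second after the job is handed in, with the robot touching nothing.
It also fails if it takes over 69 s, if anything falls off the work surface, if the arm or the gripper's body presses on something with over 40 N, if the wrist force passes 120 N, or if a joint passes its speed limit or range.

## Working session

There is one attempt and no reset: what is moved stays moved. The work goes in short steps, Python scripts to look and compute and a shell command to move; the robot and the scene stay as the last step left them, time stands still between calls to the robot, and variables do not carry over. Pictures are saved under pics/ and viewed, on a budget of 10 in all, crops included, one or two more only if the job needs it, and the job is handed in when it is done.

```bash
ls; mkdir -p pics; python3 - <<'E'
from bench import ctrl, optics
import cv2,numpy as np
s=ctrl.get_state(); print({k:np.round(v,4).tolist() for k,v in s.items()}, ctrl.tcp_to_tips)
for n in("side","top"):
    d=optics.get_image(n); cv2.imwrite(f"pics/{n}0.png",d["image"][:,:,::-1]); print(n,[np.round(d[k],4).tolist() for k in("fx","fy","cx","cy","dist","R","t")])
print(optics.get_image("wrist")["hand_eye"])
E
```

```text
pics
{'time': 0.0, 'joint_positions': [1.3161, 0.3218, -0.0701, 1.4517, 0.0226, 1.3708, -0.0569], 'qd': [-0.0006, -0.0019, 0.0003, 0.0005, 0.0007, -0.0006, -0.0009], 'joint_torque': [0.0013, -49.1285, -0.4029, -31.2528, -0.0636, 0.0437, 0.0002], 'position': [0.1724, -0.6262, 0.2385], 'tool_rot': [-3.1114, -0.4207, 0.0006], 'ft_force': [-0.1929, 0.1544, -0.1487], 'torque': [0.0375, -0.0105, -0.0018], 'grip_width': 1.0018} 0.017
side [454.413, 454.413, 255.4041, 185.7063, [-0.1621, 0.0, 0.0, 0.0, 0.0], [[-0.6878, -0.7257, -0.0157], [-0.4473, 0.4407, -0.7783], [0.5717, -0.5283, -0.6277]], [0.476, 0.308, 1.1898]]
top [439.7852, 439.7852, 257.6423, 199.6687, [0.0003, 0.0, 0.0, 0.0, 0.0], [[-0.0239, -0.9994, -0.0253], [-0.9856, 0.0278, -0.167], [0.1676, 0.0209, -0.9856]], [0.0995, 0.6371, 1.1668]]
[[ 2.84760265e-04 -9.55330129e-01 -2.95540630e-01  8.17403107e-02]
 [ 9.99999858e-01  1.39206711e-04  5.13539746e-04  8.82870460e-04]
 [-4.49458752e-04 -2.95540734e-01  9.55330033e-01 -1.44905431e-01]
 [ 0.00000000e+00  0.00000000e+00  0.00000000e+00  1.00000000e+00]]
```

View pics/side0.png

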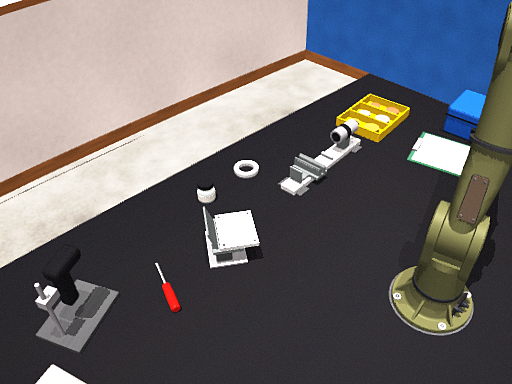

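View pics/top0.png

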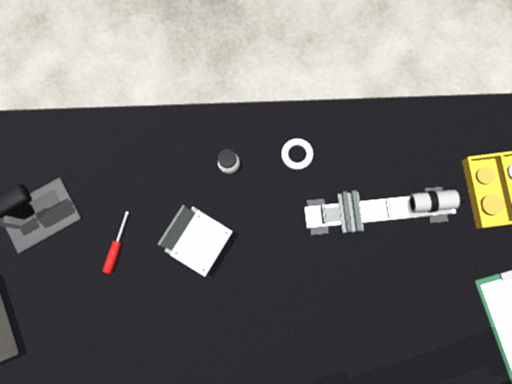

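The side view shows the plate (≈235,230) on the rest, with the jar (206,193), ring (246,168) and driver (168,290) nearby. The carriage is at ≈300,175 and the pyrometer at ≈345,130. In the top view the plate is at ≈(203,241), panel at (177,228), slot ≈(350,211), tab ≈(330,213), lens end ≈(415,202). Next I'll measure these.

```bash
cat > h.py <<'E'
from bench import ctrl, optics
import cv2,numpy as np
from scipy.spatial.transform import Rotation as Ro
def st(): return ctrl.get_state()
def cam(n):
    s=st(); d=optics.get_image(n)
    K=np.array([[d["fx"],0,d["cx"]],[0,d["fy"],d["cy"]],[0,0,1]])
    if n=="wrist":
        H=np.array(d["hand_eye"]); Rt=Ro.from_rotvec(s["tool_rot"]).as_matrix()
        Rc=Rt@H[:3,:3]; C=np.array(s["position"])+Rt@H[:3,3]; R=Rc.T; t=-R@C
    else: R=np.array(d["R"]); t=np.array(d["t"])
    return dict(img=np.ascontiguousarray(d["image"][:,:,::-1]),K=K,D=np.array(d["dist"],float),R=R,t=t)
def ray(c,p,z):
    p=np.atleast_2d(np.array(p,float))
    u=cv2.undistortPoints(p.reshape(-1,1,2),c["K"],c["D"]).reshape(-1,2)
    d=np.c_[u,np.ones(len(u))]@c["R"]; C=-c["R"].T@c["t"]
    return C+d*((z-C[2])/d[:,2])[:,None]
def proj(c,X):
    return cv2.projectPoints(np.atleast_2d(np.array(X,float)),cv2.Rodrigues(c["R"])[0],c["t"],c["K"],c["D"])[0].reshape(-1,2)
def show(c,box,f,name):
    x0,y0,x1,y1=box; cv2.imwrite("pics/"+name,cv2.resize(c["img"][y0:y1,x0:x1],None,fx=f,fy=f,interpolation=cv2.INTER_CUBIC))
E
python3 - <<'E'
from h import *
c=cam("top"); g=cv2.cvtColor(c["img"],cv2.COLOR_BGR2GRAY)
m=np.zeros_like(g); m[190:290,150:250]=(g[190:290,150:250]>190)*255
m=cv2.morphologyEx(m,cv2.MORPH_CLOSE,np.ones((5,5)))
k=max(cv2.findContours(m,0,2)[0],key=cv2.contourArea); b=cv2.boxPoints(cv2.minAreaRect(k)); print(b.round(1).tolist()); P=ray(c,b,.072)
print(P.round(4).tolist(),P.mean(0)); 
for i in range(4):
    v=P[(i+1)%4]-P[i]; print(np.linalg.norm(v).round(4),np.arctan2(v[1],v[0]).round(3))
a=c["img"][185:285,145:245]; e=c["img"][170:250,295:465]
A=cv2.resize(a,(450,450),interpolation=2); E_=cv2.resize(e,(765,360),interpolation=2)
cv2.imwrite("pics/crop1.png",cv2.resize(np.vstack([np.pad(A,((0,0),(0,315),(0,0))),E_]),(565,599)))
print(ray(c,[[350,212]],.064),ray(c,[[412,202],[455,199]],.113),ray(c,[[229,162]],0.07),ray(c,[[297,154]],.016))
E
```

```text
[[164.10000610351562, 251.39999389648438], [192.1999969482422, 206.0], [232.3000030517578, 230.89999389648438], [204.1999969482422, 276.20001220703125]]
[[0.5021, 0.3383, 0.072], [0.6239, 0.2623, 0.072], [0.5528, 0.1532, 0.072], [0.4335, 0.23, 0.072]] [0.52805311 0.24594666 0.072     ]
0.1436 -0.558
0.1303 -2.148
0.1419 2.57
0.1282 1.006
[[ 0.59667895 -0.16850736  0.064     ]] [[ 0.61198931 -0.32221226  0.113     ]
 [ 0.61679222 -0.43425     0.113     ]] [[0.74563132 0.15986757 0.07      ]] [[ 0.77768326 -0.03411146  0.016     ]]
```

View pics/crop1.png

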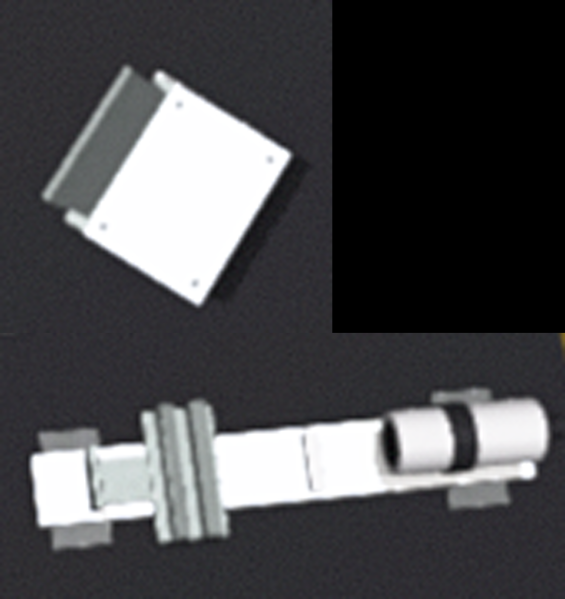

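Crop: plate corners at (291,153), (201,305), (84,233), (175,84). Carriage block top corners are at (143,412), (160,543), (228,533), (212,402), and the tab edge runs (90,447)–(98,510).

```bash
python3 - <<'E'
from h import *
c=cam("top")
def f(p,o): p=np.array(p,float); return (p+.5)/3.325-.5+np.array(o)
pl=f([[291,153],[201,305],[84,233],[175,84]],(145,185)); P=ray(c,pl,.072); print("plate",P.round(4).tolist(),P.mean(0).round(4))
for i in range(4):
    v=P[(i+1)%4]-P[i]; print(np.linalg.norm(v).round(4),np.arctan2(v[1],v[0]).round(3))
d=f([[179,105],[270,160],[195,283],[103,227]],(145,185)); print("dots c",ray(c,d,.072).mean(0))
b=f(np.array([[143,412],[160,543],[228,533],[212,402]])-[0,333],(295,170)); B=ray(c,b,.064); print("block",B.round(4).tolist(),B.mean(0))
for i in range(4):
    v=B[(i+1)%4]-B[i]; print(np.linalg.norm(v).round(4),np.arctan2(v[1],v[0]).round(3))
print("tab",ray(c,f(np.array([[91,447],[99,510]])-[0,333],(295,170)),.073))
print("lens",ray(c,f(np.array([[388,443]])-[0,333],(295,170)),.087))
E
```

```text
plate [[0.5533, 0.1536, 0.072], [0.433, 0.2276, 0.072], [0.4928, 0.3225, 0.072], [0.6128, 0.2484, 0.072]] [0.523 0.238 0.072]
0.1413 2.59
0.1121 1.009
0.141 -0.553
0.1119 -2.131
dots c [0.52278802 0.23885607 0.072     ]
block [[0.6492, -0.1378, 0.064], [0.5404, -0.1457, 0.064], [0.5471, -0.2013, 0.064], [0.6559, -0.195, 0.064]] [ 0.59814333 -0.16994151  0.064     ]
0.1091 -3.069
0.056 -1.451
0.109 0.057
0.0577 1.689
tab [[ 0.61966475 -0.09237895  0.073     ]
 [ 0.56770908 -0.09635003  0.073     ]]
lens [[ 0.6140764  -0.32891651  0.087     ]]
```

```bash
cat >> h.py <<'E'
def T(p,R): M=np.eye(4); M[:3,:3]=R; M[:3,3]=p; return M
def cur(): s=st(); return T(s["position"],Ro.from_rotvec(s["tool_rot"]).as_matrix())
def tool(az,phi,p):
    "tool z: pitched phi(deg) below horizontal along azimuth az; tool y up/forward"
    u=np.array([np.cos(az),np.sin(az),0]); k=np.array([0,0,1.]); a=np.radians(phi)
    z=np.cos(a)*u-np.sin(a)*k; y=np.sin(a)*u+np.cos(a)*k
    return T(p,np.c_[np.cross(y,z),y,z])
def rows(A,B,N,path=True):
    "identical rows that take A to B in N rows"
    M=np.linalg.inv(A)@B; w=Ro.from_matrix(M[:3,:3]).as_rotvec()/N; r=Ro.from_rotvec(w).as_matrix()
    S=sum(np.linalg.matrix_power(r,i) for i in range(N)); d=np.linalg.solve(S,M[:3,3])
    print(N,"rows",(d*1000).round(1).tolist(),np.degrees(w).round(2).tolist(),"|d|",(np.linalg.norm(d)*1e3).round(1),"|w|",np.degrees(np.linalg.norm(w)).round(2))
    if path:
        X=A; 
        for i in range(N):
            X=X@T(d,r)
            if i%max(1,N//4)==N//4-1 or i==N-1: print("   ",X[:3,3].round(3),"r",np.hypot(*X[:2,3]).round(3))
E
python3 - <<'E'
from h import *
A=cur(); B=tool(0.1,90,[.57,-.17,.30]); C=tool(1.014,90,[.43,.08,.26])
rows(A,B,12); rows(A,B,20); rows(B,C,10)
E
```

```text
12 rows [54.7, 3.1, -5.1] [-0.0, -0.0, -6.69] |d| 55.0 |w| 6.69
    [ 0.327 -0.574  0.254] r 0.661
    [ 0.455 -0.471  0.27 ] r 0.655
    [ 0.539 -0.331  0.285] r 0.632
    [ 0.57 -0.17  0.3 ] r 0.595
20 rows [32.8, 2.6, -3.0] [-0.0, -0.0, -4.02] |d| 33.0 |w| 4.02
    [ 0.327 -0.574  0.254] r 0.661
    [ 0.455 -0.471  0.27 ] r 0.655
    [ 0.539 -0.331  0.285] r 0.632
    [ 0.57 -0.17  0.3 ] r 0.595
10 rows [29.7, 0.0, 4.0] [-0.0, 0.0, -5.24] |d| 29.9 |w| 5.24
    [ 0.561 -0.111  0.292] r 0.572
    [ 0.542 -0.055  0.284] r 0.545
    [ 0.513 -0.004  0.276] r 0.513
    [0.476 0.042 0.268] r 0.477
    [0.43 0.08 0.26] r 0.437
```

```bash
R='x'; python3 -m inch '[[[32.8,2.6,-3],[0,0,-4.02]],[[32.8,2.6,-3],[0,0,-4.02]],[[32.8,2.6,-3],[0,0,-4.02]],[[32.8,2.6,-3],[0,0,-4.02]],[[32.8,2.6,-3],[0,0,-4.02]],[[32.8,2.6,-3],[0,0,-4.02]],[[32.8,2.6,-3],[0,0,-4.02]],[[32.8,2.6,-3],[0,0,-4.02]],[[32.8,2.6,-3],[0,0,-4.02]],[[32.8,2.6,-3],[0,0,-4.02]]]' 0
python3 -m inch '[[[32.8,2.6,-3],[0,0,-4.02]],[[32.8,2.6,-3],[0,0,-4.02]],[[32.8,2.6,-3],[0,0,-4.02]],[[32.8,2.6,-3],[0,0,-4.02]],[[32.8,2.6,-3],[0,0,-4.02]],[[32.8,2.6,-3],[0,0,-4.02]],[[32.8,2.6,-3],[0,0,-4.02]],[[32.8,2.6,-3],[0,0,-4.02]],[[32.8,2.6,-3],[0,0,-4.02]],[[32.8,2.6,-3],[0,0,-4.02]]]'
python3 - <<'E'
from h import *
c=cam("wrist"); cv2.imwrite("pics/w1.png",c["img"]); import pickle; pickle.dump(c,open("w1.pkl","wb"))
print(proj(c,[[.598,-.17,.064],[.594,-.0944,.073]]))
E
```

```text
time: 1.25
position: [0.4556, -0.4697, 0.2694]
tool_rot: [-2.777, -1.469, 0.0]
ft_force: [0.1, -0.2, 0.5]
grip_width: 0.999
time: 2.25
position: [0.5694, -0.1665, 0.2998]
tool_rot: [2.099, 2.337, -0.0]
ft_force: [0.4, 0.4, 0.4]
grip_width: 0.997
[[278.96954269 168.64130172]
 [283.9192078  111.94363645]]
```

View pics/w1.png

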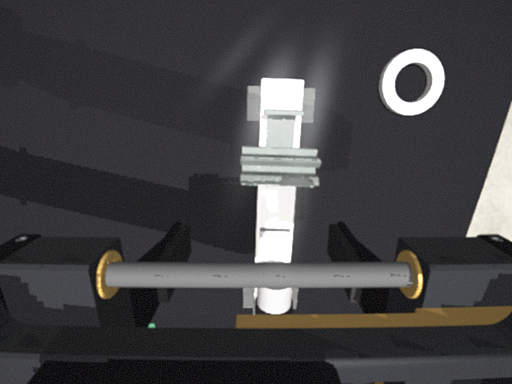

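Wrist view: carriage at ≈(280,167), tab at ≈(283,113), rail running down to the pyrometer at (275,295). I'll enlarge this region.

```bash
python3 - <<'E'
from h import *
import pickle; c=pickle.load(open("w1.pkl","rb")); show(c,(225,70,335,240),3.5,"w1c.png")
E
```

```text
(no output)
```

View pics/w1c.png

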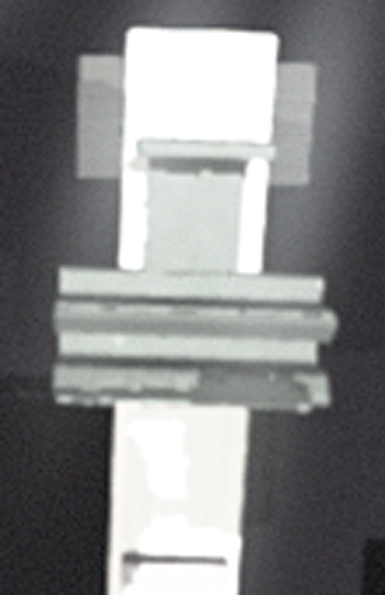

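The tab's top strip is at rows 142–158 of the crop. The block spans rows 267–405 and columns 55–330.

```bash
python3 - <<'E'
from h import *
import pickle; c=pickle.load(open("w1.pkl","rb"))
o=np.array([225,70])
f=lambda p:(np.array(p,float)+.5)/3.5-.5+o
for n,p,z in [("tabface",[[138,142],[275,144]],.073),("tabfront",[[138,157],[275,159]],.073),("blk+y",[[60,267],[323,277]],.064),("e2",[[60,292],[323,302]],.064),("e3",[[57,333],[318,342]],.04),("e4",[[57,360],[318,366]],.064),("blk-y",[[54,401],[328,409]],.064),("corner3",[[60,267],[323,277],[328,409],[54,401]],.064)]:
    P=ray(c,f(p),z); v=P[1]-P[0]; print(n,P.mean(0).round(4),np.linalg.norm(v).round(4),np.arctan2(v[1],v[0]).round(3))
# rail edges (rail top z unknown ~.02): left and right edge direction
P=ray(c,f([[131,30],[107,590]]),.02);Q=ray(c,f([[277,35],[240,590]]),.02)
for X in(P,Q): v=X[1]-X[0]; print("rail",X.round(3).tolist(),np.arctan2(v[1],v[0])+np.pi/2)
yaw=.1
S=np.array([.598,-.170,.032])
for yaw in(.08,.1):
  x=np.array([np.cos(yaw),np.sin(yaw),0]);y=np.array([-x[1],x[0],0])
  pts=[S+a*x+b*y+np.array([0,0,h]) for b,h in[(29,32),(15,32),(7,24),(-7,24),(-15,32),(-29,32),(83,41),(77,41)] for a in(-.055,.055) for b,h in[(b/1e3,h/1e3)]]
  print(((proj(c,pts)-o+.5)*3.5).round(0).tolist())
E
```

```text
tabface [ 0.5934 -0.0927  0.073 ] 0.0496 0.095
tabfront [ 0.5941 -0.0979  0.073 ] 0.0498 0.095
blk+y [ 0.5949 -0.1409  0.064 ] 0.1011 0.07
e2 [ 0.5961 -0.1505  0.064 ] 0.1019 0.07
e3 [ 0.5989 -0.1716  0.04  ] 0.1087 0.073
e4 [ 0.5979 -0.1767  0.064 ] 0.103 0.084
blk-y [ 0.6015 -0.1937  0.064 ] 0.1096 0.077
corner3 [ 0.5982 -0.1673  0.064 ] 0.1011 0.07
rail [[0.562, -0.053, 0.02], [0.578, -0.301, 0.02]] 0.06504808974792886
rail [[0.621, -0.049, 0.02], [0.641, -0.294, 0.02]] 0.08209526665827327
[[51.0, 269.0], [315.0, 334.0], [51.0, 305.0], [315.0, 334.0], [52.0, 322.0], [315.0, 334.0], [52.0, 356.0], [315.0, 334.0], [50.0, 380.0], [315.0, 334.0], [50.0, 414.0], [315.0, 334.0], [50.0, 123.0], [315.0, 333.0], [50.0, 140.0], [315.0, 334.0]]
[[49.0, 272.0], [315.0, 331.0], [50.0, 308.0], [315.0, 331.0], [51.0, 324.0], [315.0, 331.0], [52.0, 359.0], [315.0, 331.0], [51.0, 383.0], [315.0, 331.0], [51.0, 417.0], [315.0, 331.0], [46.0, 126.0], [315.0, 331.0], [46.0, 143.0], [315.0, 331.0]]
```

```bash
cat >> h.py <<'E'
AZ=1.014; U=np.array([np.cos(AZ),np.sin(AZ)]); E0=np.array([.494,.192])
def at(du,z,phi,az=AZ): "TCP at du (mm) along rest x from the plate's -x edge, z mm"; return tool(az,phi,np.r_[E0+U*du/1e3,z/1e3])
E
python3 - <<'E'
from h import *
A=cur(); pre=at(-38,145,40); hook=at(30,84,40); rows(A,pre,20); rows(pre,hook,6); rows(hook,at(43,127,40),5)
print(st()["joint_positions"])
E
```

```text
20 rows [15.5, 0.3, 10.2] [-2.32, 1.11, -2.4] |d| 18.5 |w| 3.51
    [ 0.56  -0.08   0.253] r 0.566
    [0.541 0.001 0.213] r 0.541
    [0.513 0.082 0.177] r 0.519
    [0.474 0.16  0.145] r 0.5
6 rows [0.0, -0.5, 15.2] [-0.0, 0.0, -0.0] |d| 15.2 |w| 0.0
    [0.48  0.169 0.135] r 0.509
    [0.486 0.179 0.125] r 0.518
    [0.492 0.189 0.115] r 0.527
    [0.498 0.198 0.104] r 0.536
    [0.504 0.208 0.094] r 0.545
    [0.51  0.217 0.084] r 0.554
5 rows [0.0, 8.3, -3.5] [-0.0, 0.0, -0.0] |d| 9.0 |w| 0.0
    [0.511 0.22  0.093] r 0.556
    [0.513 0.222 0.101] r 0.559
    [0.514 0.224 0.11 ] r 0.561
    [0.515 0.226 0.118] r 0.563
    [0.517 0.229 0.127] r 0.565
[ 0.72008385  0.21853888 -0.58042377  1.48992966  0.1158616   1.46785725
  0.25751743]
```

```bash
python3 -m inch '[[[15.5,0.3,10.2],[-2.32,1.11,-2.4]],[[15.5,0.3,10.2],[-2.32,1.11,-2.4]],[[15.5,0.3,10.2],[-2.32,1.11,-2.4]],[[15.5,0.3,10.2],[-2.32,1.11,-2.4]],[[15.5,0.3,10.2],[-2.32,1.11,-2.4]],[[15.5,0.3,10.2],[-2.32,1.11,-2.4]],[[15.5,0.3,10.2],[-2.32,1.11,-2.4]],[[15.5,0.3,10.2],[-2.32,1.11,-2.4]],[[15.5,0.3,10.2],[-2.32,1.11,-2.4]],[[15.5,0.3,10.2],[-2.32,1.11,-2.4]]]'
python3 -m inch '[[[15.5,0.3,10.2],[-2.32,1.11,-2.4]],[[15.5,0.3,10.2],[-2.32,1.11,-2.4]],[[15.5,0.3,10.2],[-2.32,1.11,-2.4]],[[15.5,0.3,10.2],[-2.32,1.11,-2.4]],[[15.5,0.3,10.2],[-2.32,1.11,-2.4]],[[15.5,0.3,10.2],[-2.32,1.11,-2.4]],[[15.5,0.3,10.2],[-2.32,1.11,-2.4]],[[15.5,0.3,10.2],[-2.32,1.11,-2.4]],[[15.5,0.3,10.2],[-2.32,1.11,-2.4]],[[15.5,0.3,10.2],[-2.32,1.11,-2.4]]]'
python3 - <<'E'
from h import *
A=cur(); pre=at(-38,145,40); hook=at(30,84,40); rows(A,pre,2,0); rows(A,hook,7,0)
print(st()["joint_positions"])
E
```

```text
time: 3.3
position: [0.5421, -0.0076, 0.2102]
tool_rot: [1.463, 2.557, 0.641]
ft_force: [-0.2, 0.4, -0.1]
grip_width: 1.005
time: 4.3
position: [0.4773, 0.1515, 0.1416]
tool_rot: [0.742, 2.543, 1.18]
ft_force: [0.6, -0.1, -0.7]
grip_width: 0.999
2 rows [3.6, 3.0, 0.9] [-0.07, 0.37, -0.15] |d| 4.8 |w| 0.4
7 rows [1.1, 0.4, 13.3] [-0.02, 0.11, -0.04] |d| 13.4 |w| 0.12
[ 0.73856414 -0.07422694 -0.57514098  2.37883662 -1.24441532  0.87485079
  2.04435635]
```

```bash
python3 -m inch '[[[0,-0.5,15.2],[0,0,0]],[[0,-0.5,15.2],[0,0,0]],[[0,-0.5,15.2],[0,0,0]],[[0,-0.5,15.2],[0,0,0]],[[0,-0.5,15.2],[0,0,0]],[[0,-0.5,15.2],[0,0,0]],[[0,0,0],[0,0,0]],[[0,0,0],[0,0,0]],[[0,0,0],[0,0,0]],[[0,0,0],[0,0,0]]]'
python3 - <<'E'
from h import *
A=cur(); rows(A,at(30,84,40),2,0);rows(A,at(43,127,40),6,0)
print(st()["joint_positions"])
s=cam("side");w=cam("wrist")
a=cv2.resize(s["img"][170:290,170:290],(400,400),interpolation=2); b=cv2.resize(w["img"],(533,400))[:, 66:466]
cv2.imwrite("pics/hook.png",np.hstack([a,b]))
E
```

```text
time: 5.3
position: [0.5152, 0.2064, 0.0811]
tool_rot: [0.749, 2.542, 1.179]
ft_force: [0.5, -0.3, 0.2]
grip_width: 1.0
2 rows [5.2, 3.2, 1.5] [-0.1, 0.44, -0.26] |d| 6.3 |w| 0.52
6 rows [1.8, 7.9, -2.5] [-0.03, 0.15, -0.09] |d| 8.5 |w| 0.17
[ 0.63652307  0.16666992 -0.67134729  2.34502516 -1.40262799  0.60212131
  2.1920129 ]
```

View pics/hook.png

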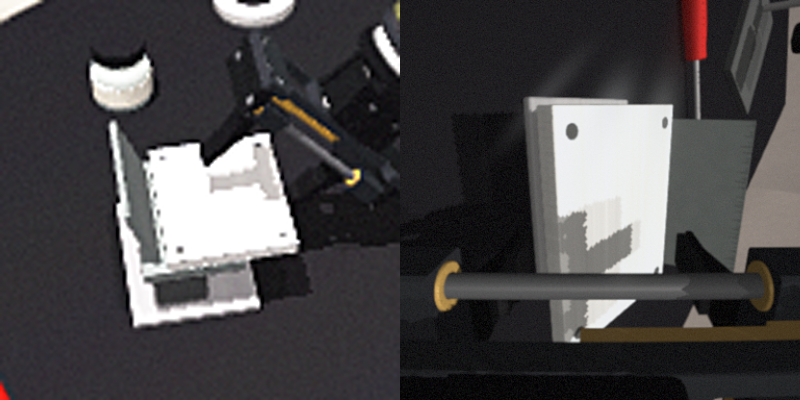

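The plate sits between the open fingers, with the lower finger under the overhang and nothing touching. The tool is about 10 mm off centre sideways, so I'll correct that, lift, and close.

```bash
python3 -m inch '[[[5.2,1,1],[-0.1,0.44,-0.26]],[[5.2,1,1],[-0.1,0.44,-0.26]],[[0,6,-2],[0,0,0]],[[0,8,-3],[0,0,0]],[[0,8,-3],[0,0,0]],[[0,8,-3],[0,0,0]],[[0,8,-3],[0,0,0]],[[0,7,-3],[0,0,0]],[[0,0,0],[0,0,0]],[[0,0,0],[0,0,0]]]'
python3 - <<'E'
from h import *
A=cur(); rows(A,at(43,127,40),1,0)
E
python3 -m inch '[[[0,0,0],[0,0,0]],[[0,0,0],[0,0,0]],[[0,0,0],[0,0,0]],[[0,0,0],[0,0,0]],[[0,0,0],[0,0,0]],[[0,0,0],[0,0,0]],[[0,0,0],[0,0,0]],[[0,0,0],[0,0,0]],[[0,0,0],[0,0,0]],[[0,0,0],[0,0,0]]]' 1 30
python3 - <<'E'
from h import *
A=cur(); rows(A,at(43,127,40),1,0)
print(st()["joint_positions"])
s=cam("side");w=cam("wrist")
a=cv2.resize(s["img"][170:290,170:290],(400,400),interpolation=2); b=cv2.resize(w["img"],(533,400))[:, 66:466]
cv2.imwrite("pics/grip.png",np.hstack([a,b]))
E
```

```text
time: 6.4
position: [0.516, 0.2285, 0.1262]
tool_rot: [0.729, 2.553, 1.191]
ft_force: [-0.5, -1.1, -1.3]
grip_width: 0.997
1 rows [-0.6, 0.8, -0.2] [-0.0, -0.08, -0.01] |d| 1.1 |w| 0.08
time: 7.4
position: [0.5163, 0.2285, 0.1264]
tool_rot: [0.73, 2.553, 1.192]
ft_force: [-0.8, -2.2, -0.8]
grip_width: 0.179
1 rows [-0.4, 0.6, -0.2] [0.02, -0.07, -0.04] |d| 0.8 |w| 0.09
[ 0.61725084  0.05966617 -0.68796033  2.31261806 -1.32197567  0.66321063
  2.01176477]
```

View pics/grip.png

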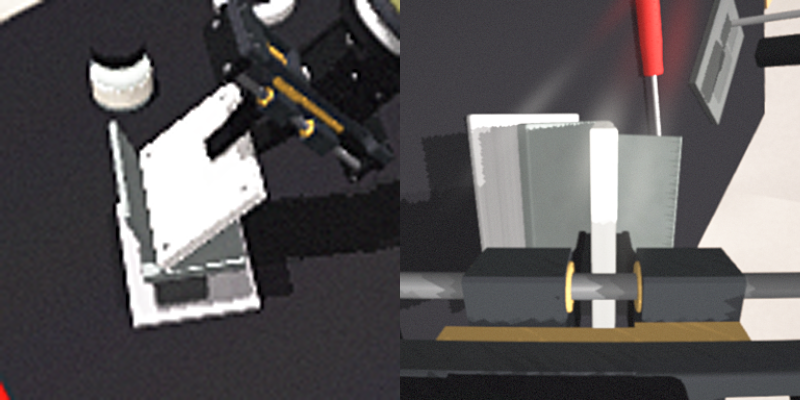

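Gripped cleanly, with the plate at about 40° between the pads. Next I'll swing it up to 110°, slightly clear of the shelf.

```bash
cat >> h.py <<'E'
def corners(X,L=.097):
    "bottom corners of the plate in hand (coated, bare): du, z in mm"
    o=[]
    for y in(-.006,.006):
        p=X@np.array([0,y,L,1]); o+=[((p[:2]-E0)@U*1e3).round(1),(p[2]*1e3).round(1)]
    return o
E
python3 - <<'E'
from h import *
A=cur(); print(corners(A))
L=A.copy(); L[2,3]+=.008; L[:2,3]-=U*.005; rows(A,L,2,0); B=at(131,161,110)
rows(L,B,14)
M=np.linalg.inv(L)@B; w=Ro.from_matrix(M[:3,:3]).as_rotvec()/14; r=Ro.from_rotvec(w).as_matrix()
S=sum(np.linalg.matrix_power(r,i) for i in range(14)); d=np.linalg.solve(S,M[:3,3]); X=L
for i in range(14): X=X@T(d,r); print(corners(X),end=' ')
E
```

```text
[np.float64(113.2), np.float64(59.2), np.float64(120.9), np.float64(68.3)]
2 rows [0.0, 1.5, -4.5] [-0.0, 0.0, 0.0] |d| 4.7 |w| 0.0
14 rows [-0.0, 7.4, 0.2] [5.0, -0.01, 0.0] |d| 7.4 |w| 5.0
    [0.522 0.238 0.149] r 0.574
    [0.532 0.254 0.16 ] r 0.59
    [0.544 0.272 0.165] r 0.608
    [0.556 0.291 0.165] r 0.627
    [0.563 0.303 0.161] r 0.64
[np.float64(106.9), np.float64(66.8), np.float64(115.4), np.float64(75.3)] [np.float64(105.7), np.float64(66.6), np.float64(114.9), np.float64(74.3)] [np.float64(104.4), np.float64(66.4), np.float64(114.3), np.float64(73.3)] [np.float64(103.2), np.float64(66.4), np.float64(113.6), np.float64(72.4)] [np.float64(101.9), np.float64(66.5), np.float64(112.8), np.float64(71.6)] [np.float64(100.6), np.float64(66.7), np.float64(111.9), np.float64(70.8)] [np.float64(99.4), np.float64(67.0), np.float64(111.0), np.float64(70.1)] [np.float64(98.2), np.float64(67.4), np.float64(110.0), np.float64(69.5)] [np.float64(97.1), np.float64(67.9), np.float64(109.0), np.float64(69.0)] [np.float64(96.0), np.float64(68.6), np.float64(108.0), np.float64(68.6)] [np.float64(94.9), np.float64(69.3), np.float64(106.9), np.float64(68.2)] [np.float64(93.9), np.float64(70.1), np.float64(105.7), np.float64(68.0)] [np.float64(93.0), np.float64(70.9), np.float64(104.6), np.float64(67.8)] [np.float64(92.2), np.float64(71.9), np.float64(103.5), np.float64(67.8)]
```

```bash
python3 -m inch '[[[0,1.5,-4.5],[0,0,0]],[[0,1.5,-4.5],[0,0,0]],[[0,7.4,0.2],[5,0,0]],[[0,7.4,0.2],[5,0,0]],[[0,7.4,0.2],[5,0,0]],[[0,7.4,0.2],[5,0,0]],[[0,7.4,0.2],[5,0,0]],[[0,7.4,0.2],[5,0,0]],[[0,7.4,0.2],[5,0,0]],[[0,7.4,0.2],[5,0,0]]]'
python3 -m inch '[[[0,7.4,0.2],[5,0,0]],[[0,7.4,0.2],[5,0,0]],[[0,7.4,0.2],[5,0,0]],[[0,7.4,0.2],[5,0,0]],[[0,7.4,0.2],[5,0,0]],[[0,7.4,0.2],[5,0,0]],[[0,0,0],[0,0,0]],[[0,0,0],[0,0,0]],[[0,0,0],[0,0,0]],[[0,0,0],[0,0,0]]]'
python3 - <<'E'
from h import *
A=cur(); rows(A,at(131,161,110),1,0); print(corners(A))
s=st(); print(s["joint_positions"],s["ft_force"])
s=cam("side");w=cam("wrist");
a=cv2.resize(s["img"][150:270,170:290],(400,400),interpolation=2); b=cv2.resize(w["img"],(533,400))[:, 66:466]
cv2.imwrite("pics/lean.png",np.hstack([a,b]))
E
```

```text
time: 8.5
position: [0.5388, 0.2653, 0.1644]
tool_rot: [0.848, 2.964, 0.268]
ft_force: [-0.1, 0.6, -3.6]
grip_width: 0.134
time: 9.5
position: [0.5626, 0.3021, 0.1625]
tool_rot: [-0.826, -2.892, 0.492]
ft_force: [0.5, -0.2, -3.7]
grip_width: 0.133
1 rows [0.1, 1.7, 1.0] [0.67, -0.07, 0.03] |d| 2.0 |w| 0.67
[np.float64(92.0), np.float64(73.0), np.float64(103.3), np.float64(69.0)]
[-0.19277471  0.654979   -0.65086531  1.28144156  0.44832038  1.66266994
  0.17618451] [ 0.52653688 -0.17280705 -3.65496669]
```

View pics/lean.png

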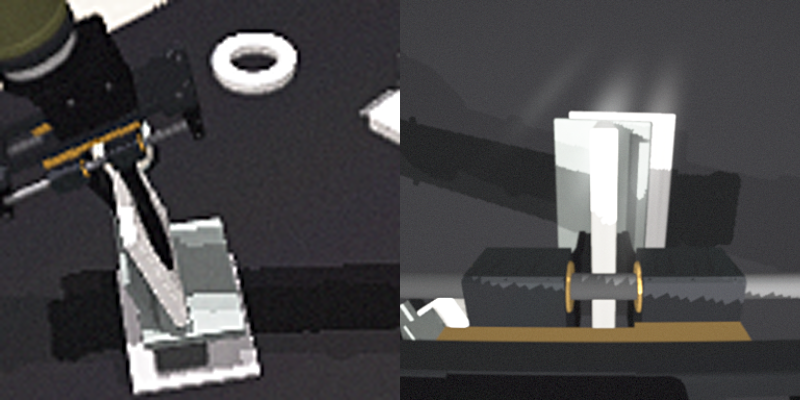

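```bash
python3 -m inch '[[[0,1.4,3.7],[0.3,0,0]],[[0,1.4,3.7],[0.3,0,0]],[[0,2.8,-1],[0,0,0]],[[0,2.8,-1],[0,0,0]],[[0,2.8,-1],[0,0,0]],[[0,1.9,-0.7],[0,0,0]],[[0,0,0],[0,0,0]],[[0,0,0],[0,0,0]],[[0,0,0],[0,0,0]],[[0,0,0],[0,0,0]]]'
python3 -c "
from h import *
print(corners(cur()))"
```

```text
time: 10.6
position: [0.5679, 0.3128, 0.1532]
tool_rot: [-0.821, -2.886, 0.508]
ft_force: [-0.3, -0.3, -4.4]
grip_width: 0.134
[np.float64(102.8), np.float64(64.1), np.float64(114.0), np.float64(60.0)]
```

Not in contact yet, so I'll edge forward and then down.

```bash
python3 -m inch '[[[0,1,-0.3],[0,0,0]],[[0,1,-0.3],[0,0,0]],[[0,1,-0.3],[0,0,0]],[[0,0,0],[0,0,0]],[[0,0,0],[0,0,0]],[[0,0.3,0.9],[0,0,0]],[[0,0.3,0.9],[0,0,0]],[[0,0,0],[0,0,0]],[[0,0,0],[0,0,0]],[[0,0,0],[0,0,0]]]'
python3 -c "
from h import *
print(corners(cur()))"
```

```text
time: 11.6
position: [0.5685, 0.3137, 0.1526]
tool_rot: [-0.823, -2.883, 0.515]
ft_force: [-6.3, -4.8, 2.3]
grip_width: 0.138
[np.float64(103.4), np.float64(63.7), np.float64(114.6), np.float64(59.5)]
```

Both contacts are felt: about 6.5 N up from the shelf and 7 N back from the panel. I'll release, back off, and look.

```bash
python3 -m inch '[[[0,0,0],[0,0,0]],[[0,0,0],[0,0,0]],[[0,0,0],[0,0,0]],[[0,0,0],[0,0,0]],[[0,0,0],[0,0,0]],[[0,0,-10],[0,0,0]],[[0,0,-15],[0,0,0]],[[0,0,-15],[0,0,0]],[[0,0,-10],[0,0,0]],[[0,0,0],[0,0,0]]]' 0.4
python3 - <<'E'
from h import *
s=cam("side");w=cam("wrist");
a=cv2.resize(s["img"][150:270,170:290],(400,400),interpolation=2); b=cv2.resize(w["img"],(533,400))[:, 66:466]
cv2.imwrite("pics/rel.png",np.hstack([a,b]))
E
```

```text
time: 12.6
position: [0.5793, 0.3311, 0.2]
tool_rot: [-0.822, -2.889, 0.504]
ft_force: [-0.1, 0.2, -0.2]
grip_width: 0.603
```

View pics/rel.png

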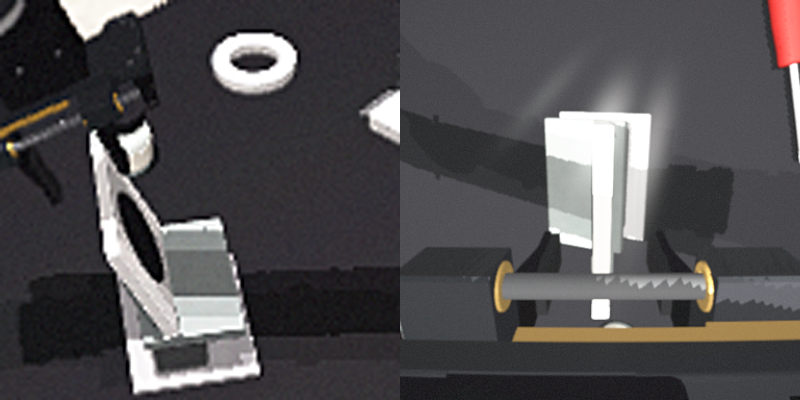

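The plate stands leaning on the panel, with its coated disc facing the open side, clear of the fingers. I'll check the lateral offset of the grasp, then regrasp.

```bash
python3 - <<'E'
from h import *
w=cam("wrist"); P=ray(w,[[258,117],[258,305]],.165); A=cur()
print(P.round(4).tolist(),np.linalg.norm(P[1]-P[0]),"in tool mm",[((np.linalg.inv(A)@np.r_[p,1])[:3]*1e3).round(1).tolist() for p in P])
rows(A,A@T([0,0,.05],np.eye(3)),5,0)
E
```

```text
[[0.5106, 0.3569, 0.165], [0.6288, 0.2837, 0.165]] 0.13908383359391777 in tool mm [[72.1, -0.7, 35.1], [-67.0, -0.8, 34.7]]
5 rows [-0.0, -0.0, 10.0] [-0.0, -0.0, 0.0] |d| 10.0 |w| 0.0
```

```bash
python3 -m inch '[[[0,0,12],[0,0,0]],[[0,0,13],[0,0,0]],[[0,0,13],[0,0,0]],[[0,0,10],[0,0,0]],[[0,0,0],[0,0,0]],[[0,0,0],[0,0,0]],[[0,0,0],[0,0,0]],[[0,0,0],[0,0,0]],[[0,0,0],[0,0,0]],[[0,0,0],[0,0,0]]]' 
python3 -m inch '[[[0,0,0],[0,0,0]],[[0,0,0],[0,0,0]],[[0,0,0],[0,0,0]],[[0,0,0],[0,0,0]],[[0,0,0],[0,0,0]],[[0,0,0],[0,0,0]],[[0,0,0],[0,0,0]],[[0,0,0],[0,0,0]],[[0,0,0],[0,0,0]],[[0,0,0],[0,0,0]]]' 1 40
python3 - <<'E'
from h import *
A=cur(); print(corners(A))
slot=tool(1.656,90,[.5985,-.170,.20]); 
L=A.copy(); L[2,3]+=.06;L[:2,3]-=U*.02; rows(A,L,5,0)
B=tool(1.30,95,[.56,.08,.23]); rows(L,slot,20)
E
```

```text
time: 13.75
position: [0.5701, 0.3162, 0.1533]
tool_rot: [-0.821, -2.887, 0.508]
ft_force: [0.7, -1.1, 0.5]
grip_width: 0.602
time: 14.75
position: [0.5695, 0.315, 0.1533]
tool_rot: [-0.822, -2.885, 0.512]
ft_force: [-4.6, -3.7, 4.2]
grip_width: 0.143
[np.float64(105.2), np.float64(64.3), np.float64(116.5), np.float64(60.2)]
5 rows [0.0, -7.9, -9.9] [0.0, -0.0, -0.0] |d| 12.6 |w| 0.0
20 rows [-7.9, -22.2, 4.7] [-0.97, -0.33, -1.81] |d| 24.0 |w| 2.08
    [0.541 0.18  0.225] r 0.57
    [0.541 0.06  0.227] r 0.544
    [ 0.561 -0.058  0.218] r 0.563
    [ 0.598 -0.17   0.2  ] r 0.622
```

```bash
python3 -m inch '[[[0,-7.9,-9.9],[0,0,0]],[[0,-7.9,-9.9],[0,0,0]],[[0,-7.9,-9.9],[0,0,0]],[[0,-7.9,-9.9],[0,0,0]],[[0,-7.9,-9.9],[0,0,0]],[[-7.9,-22.2,4.7],[-0.97,-0.33,-1.81]],[[-7.9,-22.2,4.7],[-0.97,-0.33,-1.81]],[[-7.9,-22.2,4.7],[-0.97,-0.33,-1.81]],[[-7.9,-22.2,4.7],[-0.97,-0.33,-1.81]],[[-7.9,-22.2,4.7],[-0.97,-0.33,-1.81]]]'
python3 -m inch '[[[-7.9,-22.2,4.7],[-0.97,-0.33,-1.81]],[[-7.9,-22.2,4.7],[-0.97,-0.33,-1.81]],[[-7.9,-22.2,4.7],[-0.97,-0.33,-1.81]],[[-7.9,-22.2,4.7],[-0.97,-0.33,-1.81]],[[-7.9,-22.2,4.7],[-0.97,-0.33,-1.81]],[[-7.9,-22.2,4.7],[-0.97,-0.33,-1.81]],[[-7.9,-22.2,4.7],[-0.97,-0.33,-1.81]],[[-7.9,-22.2,4.7],[-0.97,-0.33,-1.81]],[[-7.9,-22.2,4.7],[-0.97,-0.33,-1.81]],[[-7.9,-22.2,4.7],[-0.97,-0.33,-1.81]]]'
python3 -m inch '[[[-7.9,-22.2,4.7],[-0.97,-0.33,-1.81]],[[-7.9,-22.2,4.7],[-0.97,-0.33,-1.81]],[[-7.9,-22.2,4.7],[-0.97,-0.33,-1.81]],[[-7.9,-22.2,4.7],[-0.97,-0.33,-1.81]],[[-7.9,-22.2,4.7],[-0.97,-0.33,-1.81]],[[0,0,0],[0,0,0]],[[0,0,0],[0,0,0]],[[0,0,0],[0,0,0]],[[0,0,0],[0,0,0]],[[0,0,0],[0,0,0]]]'
python3 - <<'E'
from h import *
A=cur(); rows(A,tool(1.656,90,[.601,-.170,.20]),4,0); print(st()["joint_positions"])
E
```

```text
time: 15.75
position: [0.5409, 0.1799, 0.2255]
tool_rot: [-0.592, -2.987, 0.386]
ft_force: [-0.4, -0.2, -4.8]
grip_width: 0.135
time: 16.75
position: [0.5607, -0.0581, 0.2174]
tool_rot: [-0.113, -3.113, 0.131]
ft_force: [0.8, 0.9, -4.0]
grip_width: 0.137
time: 17.75
position: [0.5992, -0.1684, 0.1986]
tool_rot: [-0.135, 3.137, 0.002]
ft_force: [0.2, 0.8, -4.7]
grip_width: 0.135
4 rows [-0.4, -0.4, -0.4] [0.02, 0.03, 0.01] |d| 0.7 |w| 0.04
[ 0.71101339  0.34002569 -0.59417491  1.56357489  0.19325266  1.29628134
  1.74780241]
```

```bash
python3 - <<'E'
from h import *
s=cam("side");w=cam("wrist");
for i,c in(("s",s),("w",w)):
    print(i,proj(c,[[.5985,-.17,.064],[.5437,-.1747,.064],[.5433,-.1747,.032]]).round(0).tolist())
a=cv2.resize(s["img"][120:220,260:360],(400,400),interpolation=2)
b=w["img"][0:384,56:456]
cv2.imwrite("pics/slot.png",np.hstack([np.pad(a,((0,0),(0,0),(0,0))),cv2.resize(b,(400,384))[:384].copy() if 0 else np.pad(b,((0,16),(0,0),(0,0)))]))
E
```

```text
s [[309.0, 162.0], [322.0, 168.0], [321.0, 175.0]]
w [[258.0, 184.0], [258.0, 130.0], [258.0, 126.0]]
```

View pics/slot.png

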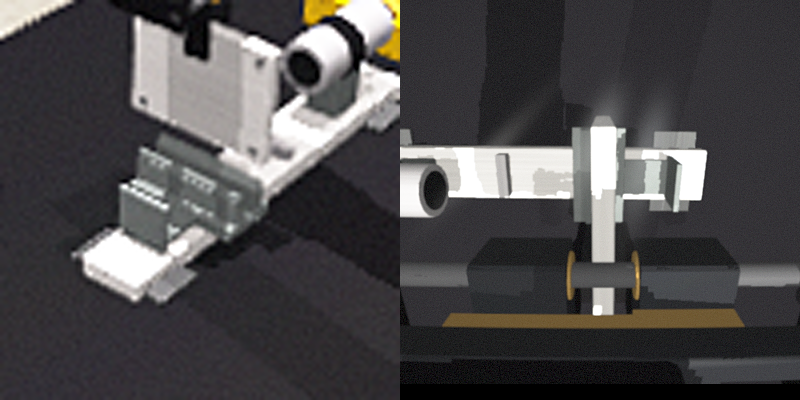

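The coated face is towards the pyrometer, since the bare dots face +y. The plate hangs over the slot, and the block (573–624) looks about 3 px towards −y of the plate plane (602). A row profile will measure it.

```bash
python3 - <<'E'
from h import *
w=cam("wrist"); g=cv2.cvtColor(w["img"],cv2.COLOR_BGR2GRAY).astype(int)
for r in(132,134,205,210,215): print(r,g[r,222:292].tolist())
A=cur(); inv=np.linalg.inv(A)
for r,x in((133,217),(133,268),(210,219),(210,268)): print((inv@np.r_[ray(w,[[x,r]],.064)[0],1])[:3]*1e3)
print((inv@np.r_[.5985,-.17,.064,1])[:3]*1e3)
E
```

```text
132 [38, 34, 36, 35, 36, 64, 122, 146, 150, 148, 148, 151, 152, 152, 137, 129, 128, 128, 129, 126, 129, 130, 134, 134, 196, 255, 255, 255, 255, 255, 255, 255, 255, 255, 255, 255, 255, 255, 255, 255, 255, 255, 255, 255, 255, 255, 255, 255, 255, 254, 217, 206, 222, 223, 226, 225, 221, 210, 195, 145, 79, 46, 44, 46, 50, 45, 54, 53, 56, 54]
134 [37, 32, 44, 41, 36, 58, 114, 145, 144, 147, 145, 151, 149, 149, 139, 130, 126, 129, 131, 132, 134, 133, 134, 134, 195, 255, 255, 255, 255, 255, 255, 255, 255, 255, 255, 255, 255, 255, 255, 255, 255, 255, 255, 255, 255, 255, 255, 255, 255, 252, 215, 207, 220, 222, 215, 177, 142, 131, 118, 93, 57, 49, 47, 50, 48, 55, 54, 48, 57, 61]
205 [56, 55, 59, 48, 49, 43, 51, 69, 110, 117, 116, 119, 121, 121, 117, 111, 105, 105, 100, 102, 99, 101, 105, 96, 103, 137, 173, 207, 208, 207, 206, 207, 209, 206, 203, 208, 203, 205, 205, 208, 204, 209, 207, 212, 207, 210, 208, 196, 182, 187, 205, 207, 206, 207, 206, 210, 210, 151, 87, 64, 71, 72, 81, 80, 80, 84, 76, 82, 80, 81]
210 [51, 50, 57, 51, 44, 48, 44, 64, 100, 114, 121, 114, 114, 111, 110, 109, 99, 104, 102, 102, 96, 101, 93, 92, 100, 129, 174, 202, 211, 209, 209, 207, 205, 209, 204, 204, 204, 203, 207, 204, 207, 207, 214, 207, 210, 211, 205, 194, 182, 192, 206, 205, 203, 205, 202, 205, 171, 112, 73, 71, 68, 70, 77, 71, 80, 79, 75, 79, 71, 77]
215 [53, 58, 51, 53, 47, 46, 45, 56, 95, 116, 113, 118, 118, 114, 115, 110, 98, 96, 99, 98, 97, 102, 100, 100, 96, 123, 168, 200, 207, 207, 202, 210, 206, 204, 202, 206, 204, 204, 207, 204, 206, 206, 208, 212, 206, 208, 209, 193, 177, 188, 200, 204, 199, 203, 204, 202, 165, 106, 71, 66, 67, 71, 76, 75, 69, 73, 77, 75, 71, 73]
[ 52.67327529 -41.3894698  134.10880325]
[ 52.65686215   8.12337957 134.18503953]
[-27.35173145 -42.6878072  134.24056869]
[-27.32620688   8.92712053 134.31997033]
[  0.94643326  -1.00503148 134.2574246 ]
```

```bash
python3 -m inch '[[[-1.6,-4,0],[0.1,0.1,0]],[[0,0,10],[0,0,0]],[[0,0,10],[0,0,0]],[[0,0,10],[0,0,0]],[[0,0,6],[0,0,0]],[[0,0,4],[0,0,0]],[[0,0,4],[0,0,0]],[[0,0,0],[0,0,0]],[[0,0,0],[0,0,0]],[[0,0,0],[0,0,0]]]'
python3 -m inch '[[[0,0,2],[0,0,0]],[[0,0,2],[0,0,0]],[[0,0,2],[0,0,0]],[[0,0,0],[0,0,0]],[[0,0,0],[0,0,0]],[[0,0,0],[0,0,0]],[[0,0,0],[0,0,0]],[[0,0,0],[0,0,0]],[[0,0,0],[0,0,0]],[[0,0,0],[0,0,0]]]'
```

```text
time: 18.9
position: [0.6014, -0.1735, 0.1545]
tool_rot: [-0.132, 3.138, -0.0]
ft_force: [0.0, 0.5, -5.0]
grip_width: 0.134
time: 19.9
position: [0.6011, -0.1734, 0.1481]
tool_rot: [0.132, -3.139, -0.0]
ft_force: [0.3, -0.5, -4.0]
grip_width: 0.137
```

```bash
python3 -m inch '[[[0,0,3],[0,0,0]],[[0,0,3],[0,0,0]],[[0,0,2],[0,0,0]],[[0,0,2],[0,0,0]],[[0,0,2],[0,0,0]],[[0,0,2],[0,0,0]],[[0,0,0],[0,0,0]],[[0,0,0],[0,0,0]],[[0,0,0],[0,0,0]],[[0,0,0],[0,0,0]]]'
```

```text
time: 20.9
position: [0.6011, -0.1735, 0.1342]
tool_rot: [-0.132, 3.139, -0.0]
ft_force: [0.5, 0.2, -5.1]
grip_width: 0.134
```

```bash
python3 -m inch '[[[0,0,1],[0,0,0]],[[0,0,1],[0,0,0]],[[0,0,1],[0,0,0]],[[0,0,1],[0,0,0]],[[0,0,0],[0,0,0]],[[0,0,0],[0,0,0]],[[0,0,0],[0,0,0]],[[0,0,0],[0,0,0]],[[0,0,0],[0,0,0]],[[0,0,0],[0,0,0]]]'
```

```text
time: 21.9
position: [0.6011, -0.1736, 0.1314]
tool_rot: [0.132, -3.139, 0.001]
ft_force: [-5.0, 0.3, 5.6]
grip_width: 0.135
```

Floor contact at z = 0.131, against 0.129 expected, with about 10 N change and no sideways force. I'll release, rise, and look.

```bash
python3 -m inch '[[[0,0,0],[0,0,0]],[[0,0,0],[0,0,0]],[[0,0,0],[0,0,0]],[[0,0,0],[0,0,0]],[[0,0,0],[0,0,0]],[[0,0,-10],[0,0,0]],[[0,0,-20],[0,0,0]],[[0,0,-25],[0,0,0]],[[0,0,-25],[0,0,0]],[[0,0,-20],[0,0,0]]]' 0.4
python3 - <<'E'
from h import *
s=cam("side");w=cam("wrist");
a=cv2.resize(s["img"][120:220,260:360],(400,400),interpolation=2)
b=w["img"][0:384,56:456]
cv2.imwrite("pics/placed.png",np.hstack([a,np.pad(b,((0,16),(0,0),(0,0)))]))
X=[.5985+.0,-.1735,.032]; y=np.array([np.cos(1.656),np.sin(1.656),0]); x=np.array([y[1],-y[0],0])
print("side proj top corners", (proj(s,[np.array(X)+a*x+[0,0,h] for a in(-.07,.07) for h in(.110,.032)])-[260,120])*4)
A=cur(); print(A[:3,3]); tabc=np.array([.5934,-.0927,.055])
E
```

```text
time: 22.9
position: [0.6016, -0.1734, 0.2326]
tool_rot: [-0.132, 3.137, -0.001]
ft_force: [0.2, -0.1, -0.2]
grip_width: 0.602
side proj top corners [[271.77795164 120.20207848]
 [264.30836781 195.61799452]
 [138.14819227  60.71449872]
 [134.97933523 134.5452866 ]]
[ 0.60306958 -0.17357712  0.23434804]
```

View pics/placed.png

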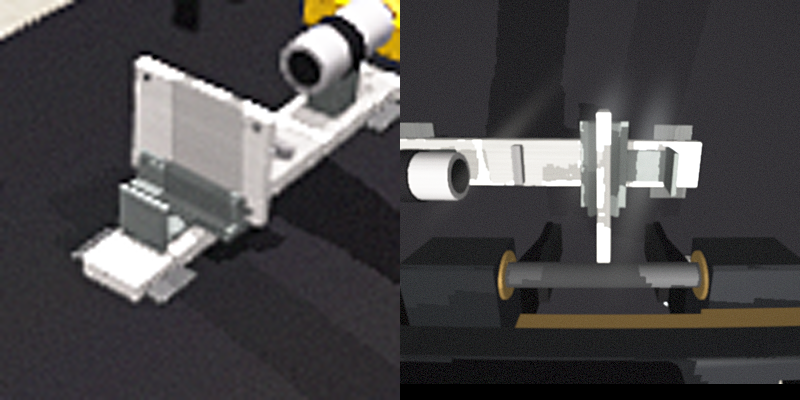

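The plate stands upright in the slot. Its top corners appear at (272,118) and (137,58), against (272,120) and (138,61) predicted for fully down. Next I'll turn the tool 90°, go behind the tab and push.

```bash
python3 - <<'E'
from h import *
A=cur(); A[2,3]=.234; B=tool(.085,90,[.591,-.060,.22]); rows(A,B,14); print((B[2,3]-.055)*1e3)
E
```

```text
14 rows [6.2, 6.6, 1.0] [0.01, 0.03, 6.43] |d| 9.1 |w| 6.43
    [ 0.585 -0.153  0.231] r 0.605
    [ 0.575 -0.128  0.228] r 0.589
    [ 0.574 -0.101  0.225] r 0.583
    [ 0.581 -0.075  0.222] r 0.586
    [ 0.591 -0.06   0.22 ] r 0.594
165.0
```

```bash
python3 -m inch '[[[6.2,6.6,1],[0,0,6.43]],[[6.2,6.6,1],[0,0,6.43]],[[6.2,6.6,1],[0,0,6.43]],[[6.2,6.6,1],[0,0,6.43]],[[6.2,6.6,1],[0,0,6.43]],[[6.2,6.6,1],[0,0,6.43]],[[6.2,6.6,1],[0,0,6.43]],[[6.2,6.6,1],[0,0,6.43]],[[6.2,6.6,1],[0,0,6.43]],[[6.2,6.6,1],[0,0,6.43]]]' 1 30
python3 -m inch '[[[6.2,6.6,1],[0,0,6.43]],[[6.2,6.6,1],[0,0,6.43]],[[6.2,6.6,1],[0,0,6.43]],[[6.2,6.6,1],[0,0,6.43]],[[0,0,0],[0,0,0]],[[0,0,0],[0,0,0]],[[0,0,0],[0,0,0]],[[0,0,0],[0,0,0]],[[0,0,0],[0,0,0]],[[0,0,0],[0,0,0]]]'
python3 - <<'E'
from h import *
A=cur(); rows(A,tool(.085,90,[.591,-.06,.055]),9,0)
w=cam("wrist"); print(proj(w,[[.5934,-.0927,.073]]))
E
```

```text
time: 24.0
position: [0.5725, -0.0918, 0.2194]
tool_rot: [-1.564, -2.723, 0.001]
ft_force: [0.7, -0.1, 0.3]
grip_width: 0.001
time: 25.0
position: [0.5886, -0.0603, 0.2161]
tool_rot: [-2.127, -2.312, 0.0]
ft_force: [-0.6, 0.3, 0.3]
grip_width: 0.001
9 rows [0.0, 0.3, 17.9] [-0.0, 0.0, -0.01] |d| 17.9 |w| 0.01
[[260.35854203 211.27556906]]
```

```bash
python3 -m inch '[[[0,0.3,17.9],[0,0,0]],[[0,0.3,17.9],[0,0,0]],[[0,0.3,17.9],[0,0,0]],[[0,0.3,17.9],[0,0,0]],[[0,0.3,17.9],[0,0,0]],[[0,0.3,17.9],[0,0,0]],[[0,0.3,17.9],[0,0,0]],[[0,0.3,17.9],[0,0,0]],[[0,0.3,17.9],[0,0,0]],[[0,0,0],[0,0,0]]]'
python3 -m inch '[[[-4,0,0],[0,0,0]],[[-4,0,0],[0,0,0]],[[-4,0,0],[0,0,0]],[[-4,0,0],[0,0,0]],[[-3,0,0],[0,0,0]],[[-3,0,0],[0,0,0]],[[-3,0,0],[0,0,0]],[[-3,0,0],[0,0,0]],[[-3,0,0],[0,0,0]],[[-3,0,0],[0,0,0]]]'
python3 -m inch '[[[-3,0,0],[0,0,0]],[[-3,0,0],[0,0,0]],[[-3,0,0],[0,0,0]],[[-3,0,0],[0,0,0]],[[-3,0,0],[0,0,0]],[[-3,0,0],[0,0,0]],[[-3,0,0],[0,0,0]],[[-3,0,0],[0,0,0]],[[-3,0,0],[0,0,0]],[[-3,0,0],[0,0,0]]]'
```

```text
time: 26.05
position: [0.5893, -0.0597, 0.0524]
tool_rot: [-2.123, -2.309, 0.005]
ft_force: [-0.6, -1.0, -0.3]
grip_width: 0.008
time: 27.05
position: [0.5943, -0.0935, 0.055]
tool_rot: [-2.126, -2.313, -0.0]
ft_force: [-1.1, 2.3, 3.4]
grip_width: 0.005
time: 28.05
position: [0.5966, -0.1237, 0.0549]
tool_rot: [-2.126, -2.312, 0.0]
ft_force: [-1.9, 2.6, 2.5]
grip_width: 0.004
```

```bash
python3 -m inch '[[[-3,0,0],[0,0,0]],[[-3,0,0],[0,0,0]],[[-3,0,0],[0,0,0]],[[-3,0,0],[0,0,0]],[[-3,0,0],[0,0,0]],[[-3,0,0],[0,0,0]],[[-3,0,0],[0,0,0]],[[-2,0,0],[0,0,0]],[[-2,0,0],[0,0,0]],[[-2,0,0],[0,0,0]]]'
python3 -m inch '[[[-2,0,0],[0,0,0]],[[-2,0,0],[0,0,0]],[[-2,0,0],[0,0,0]],[[-2,0,0],[0,0,0]],[[-1,0,0],[0,0,0]],[[-1,0,0],[0,0,0]],[[-1,0,0],[0,0,0]],[[0,0,0],[0,0,0]],[[0,0,0],[0,0,0]],[[0,0,0],[0,0,0]]]'
```

```text
time: 29.05
position: [0.5987, -0.1502, 0.0548]
tool_rot: [-2.126, -2.312, 0.0]
ft_force: [-3.0, 7.8, 3.5]
grip_width: -0.0
time: 30.05
position: [0.5986, -0.1502, 0.0548]
tool_rot: [-2.111, -2.31, -0.009]
ft_force: [-8.2, 19.1, 8.4]
grip_width: 0.004
```

It stopped firmly at y = −0.150, with the force rising to 20 N, which fits the end stop. I'll back away and check.

```bash
python3 -m inch '[[[4,0,0],[0,0,0]],[[8,0,0],[0,0,0]],[[12,0,0],[0,0,0]],[[16,0,0],[0,0,0]],[[20,0,0],[0,0,0]],[[0,0,-20],[0,0,0]],[[0,0,-30],[0,0,0]],[[0,0,-30],[0,0,0]],[[0,0,-30],[0,0,0]],[[0,0,-20],[0,0,0]]]'
python3 - <<'E'
from h import *
s=cam("side");t=cam("top")
a=cv2.resize(s["img"][90:240,240:390],(400,400),interpolation=2); b=cv2.resize(t["img"][130:250,270:470],(666,400),interpolation=2)[:,:400]
cv2.imwrite("pics/home.png",np.hstack([a,b]))
E
```

```text
time: 31.05
position: [0.5959, -0.1012, 0.1876]
tool_rot: [2.124, 2.31, 0.002]
ft_force: [-0.2, 0.1, -0.7]
grip_width: 0.004
```

View pics/home.png

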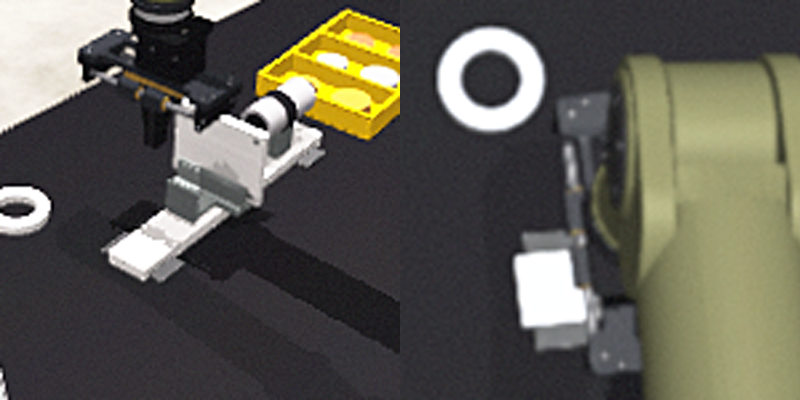

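```bash
python3 - <<'E'
from h import *
a=cv2.imread("pics/top0.png").astype(int); b=cam("top")["img"].astype(int)
for n,(x0,y0,x1,y1) in dict(jar=(210,140,245,180),driver=(95,200,140,280),ring=(275,130,315,175)).items():
    d=abs(a[y0:y1,x0:x1]-b[y0:y1,x0:x1]).max(2); print(n,d.mean().round(1),(d>60).sum())
    g=lambda i:cv2.moments(((i[y0:y1,x0:x1].max(2)>110)*255).astype(np.uint8)); 
    print([np.round([m["m10"]/m["m00"],m["m01"]/m["m00"]],2) for m in(g(a),g(b))])
s=st(); print(s["time"],s["ft_force"])
E
python3 -c "
from bench import close_job
print(close_job())"
```

```text
jar 4.2 0
[array([19.21, 26.43]), array([19.24, 26.15])]
driver 4.1 0
[array([18.68, 49.32]), array([18.65, 49.37])]
ring 3.3 0
[array([21.79, 23.31]), array([21.8 , 23.36])]
31.2 [ 0.52123237  0.74965927 -1.52012954]
the job is handed in; nothing more can be done
None
```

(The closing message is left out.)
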